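# Fetch the meter from the back of the kit tray

## Task

In the blue kit tray a cell, a lamp and a coil stand in a row in front of the meter. First stand all three of them on the cork mat to clear the way, leaving the meter alone until all three are there; then take the meter out without tipping it over and set it upright inside the black outline on the cream circuit board, long side along the long side of the outline (dial facing either way). Only once it stands there, put the cell, the lamp and the coil back upright in the tray, each centred on the very grey spot it came from.

Things in the scene. Friction and masses are not known exactly. Their poses are not given: they have to be found in the camera images.
- cell_mid (a point): Battery cell in an upright holder, loose: black square base 44 x 44 x 12 mm, above it a metal cylinder 33 mm in diameter (steel with a brass band) from 12 to 68 mm, a narrow black cap (22 mm) and a thin brass stud on top; 90 mm tall, 120 to 220 g. Grip the cylinder. It stands on its base, origin at its centre, half-way up (45 mm above its foot), z up.
- lamp_mid (a point): Lamp in a socket, loose: black round base 46 mm in diameter and 13 mm high, white ceramic cylinder 34 mm in diameter from 13 to 58 mm, brass neck, small clear glass bulb on top; 90 mm tall, 85 to 160 g. Grip the ceramic cylinder. It stands on its base, origin at its centre, half-way up (45 mm above its foot), z up.
- coil_mid (a point): Coil, loose: thin black square base 45 x 45 x 6 mm, copper winding 34 mm in diameter from 6 to 68 mm, a small white collar, then a steel core 15 mm in diameter sticking out on top; 90 mm tall, 140 to 260 g. Grip the winding. It stands on its base, origin at its centre, half-way up (45 mm above its foot), z up.
- meter_mid (a point): Analogue panel meter, loose: grey box 44 mm deep (x) x 150 mm wide (y) x 60 mm high with a white dial on its -x side and two 10 mm high terminals on top near its ends; 245 to 455 g. Too wide to be gripped other than across its 44 mm depth. It stands in the tray behind the row of three, about 7 mm from their bases. Origin at the centre of the grey box, 30 mm above its foot, z up.
- kit_tray: Blue tray, fixed, 190 mm (x) x 280 mm (y), walls 28 mm high and 5 mm thick, floor 5 mm thick. Origin at the centre of its underside, on the table. Three flat grey spots 60 mm in diameter lie on its floor in a row at x = -42 mm, y = -72, 0 and +72 mm in its frame; the cell, lamp and coil start centred on one each, in any order (so 38 mm is free between neighbours at grip height). The meter starts at x = +10 mm, y = 0, parallel to the tray's y; 58 mm is free behind it.
- side_mat: Cork mat, fixed, 130 mm (x) x 250 mm (y), 3 mm thick, on the table left or right in front of the tray. Origin at the centre of its underside. Nothing else is on it.
- meter_place (a point): Centre of the outline on the top face of the cream circuit board, z up. The board is fixed, 150 mm (x) x 220 mm (y) x 12 mm thick, so this point is 12 mm above the table. The outline, drawn in black lines, is 64 mm (x) x 170 mm (y) inside. Brass posts 18 mm high stand along the board's long edges, at x = +-62 mm, y = +-62 and +-99 mm from this point.

How it is judged:
By the outcome, as a careful person would: the job done as asked, in the order asked, and still so for the second after the job is handed in, with the robot touching nothing.
It also fails if it takes over 128 s, if anything falls off the work surface, if the arm or the gripper's body presses on something with over 40 N, if the wrist force passes 120 N, or if a joint passes its speed limit or range.

## Robot

A 6-joint arm with a two-finger parallel gripper is mounted at the origin on the work surface. World frame = base frame: x ahead of the robot, y to its left, z up, the work surface at z = 0. Lengths are in m, angles in rad, forces in N, time in s.
With the tool pointing down it reaches from about 0.325 to 0.9 m from the base axis. Payload 3.5 kg.
Tool frame: the origin (TCP) lies at the very end of the fingers, on their centre line; the grasp point (between the pads) lies 19 mm behind it; z points along the fingers, y is the direction in which the jaws open and shut (so a half turn about z gives the same grasp; the last joint's range is limited). The gripper opens to 85 mm and grips with 20 to 120 N. Pads are 22 mm wide; open, the fingers measure 114 mm over their backs; the gripper's body (76 mm by 85 mm) begins 54 mm behind the grasp point. The pads swing forward as they close: fully open they stand 13 mm farther back than shut.
Start: joints at [1.095, 0.276, -0.026, 1.268, 0, 1.467], TCP at [0.228, 0.582, 0.211] pointing down, gripper open.
Joint ranges: [-3.12, 3.12], [-0.85, 1.88], [-1.08, 1.24], [-1.95, 2.15], [-1.57, 1.53], [-3.14, 3.14]. Speed limits (rad/s): [2.57, 2.57, 3.14, 3.14, 3.14, 3.14].

## Interface

Orientations are given as a unit quaternion [x, y, z, w].
In Python, from cell import robot gives the robot as it stands.
- The arm moves only by the tool arm_command, never from a script. Its argument "deltas" is a list of rows, each a list of 6 numbers: the shift along the tool's x, y, z in m, then the turn, a rotation vector about the tool's x, y, z in degrees. A call has exactly 5 rows; each row shifts and turns the commanded pose from where the row before left it, along the tool's axes as they then stand; what a row does not reach is not made up. A row lasts 1/8 s, in which the tool goes at most 62.5 mm and 10.7 degrees, less where a joint would pass 70% of its speed; a pose out of reach is approached as far as the arm can. A call is refused whole if a number of a shift passes 0.0625 or a number of a turn 10.7, either way. A call with a gripper value outside its range is refused whole. "hand" is the closure, from 0 (fully open) to 1 (shut), set as the call begins (left out, the last holds). The fingers move at their own pace and stop on an object; the grip force is fixed at half the most. Time passes only in rows, so rows that do not move let the fingers close, or fill a call up. It gives the time, the measured TCP pose, the force and the opening at its end, in the units of the state.
- robot.state(): the state, without advancing time (a new reading comes with each control period).
- robot.grab_frame(name): name is "scene" or "top" or "wrist"; returns a dict with "pixels" (420x560x3 uint8, blue, green, red), "mtx" (3x3 intrinsics, pixels), "xyz" and "attitude" of the camera in the world. Camera axes: x right, y down, z forward; pixel columns grow to the right and rows downward; lengths in m; the calibration is good to about 2 mm. A picture is of the moment at which its call begins. There is no depth.
- robot.sign_off(): hands the job in, once; it reports no verdict.
The state is a dict: "clock": time; "joint_pos": joint angles; "joint_velocities": joint speeds; "joint_torque": joint torques, N m; "tool_pos": TCP position; "ee_rot": TCP orientation; "force": force on the tool from outside, world axes, zero at the start; "moment": the same for the moment, N m; "grip_width": opening from 0.0 (shut) to 1.0 (fully open).
Only numpy, scipy, OpenCV 4.12 (cv2) and the standard library are available. Lean on these libraries where they do the work, as an engineer would, in place of code of your own. Each camera call takes 0.05 s, during which the arm holds its last target. There are 200 camera calls.

## Working session

There is one attempt and no reset: what is moved stays moved. The work goes in short steps, Python scripts to look and compute and a tool call to move; the robot and the scene stay as the last step left them, time stands still between calls to the robot, and variables do not carry over. Pictures are saved under pics/ and viewed, about 12 in all and at most 16, crops included, and the job is handed in when it is done.

Besides the shell and the picture viewer there is one more tool, called after ">>>" as name(argument=value, ...), one argument or row to a line, values as JSON. arm_command: Moves the arm, as the interface text tells. Its arguments: {"type":"object","properties":{"deltas":{"type":"array"},"hand":{"type":"number"}},"required":["deltas"]}

```bash
ls; mkdir -p pics
python3 - <<'E'
from cell import robot
import cv2
s=robot.state();print(s)
for n in("scene","top"):
    f=robot.grab_frame(n);cv2.imwrite(f"pics/{n}0.png",f["pixels"]);print(n,f["mtx"],f["xyz"],f["attitude"])
E
```

```text
pics
{'clock': 0.0, 'joint_pos': array([ 1.09459555e+00,  2.77129763e-01, -2.79245616e-02,  1.26800343e+00,
        9.30672025e-06,  1.46740163e+00]), 'joint_velocities': array([ 4.37064101e-04,  7.49077176e-04,  9.63855227e-05, -1.81198507e-03,
        7.58771128e-04,  5.11635432e-04]), 'joint_torque': array([-1.61138487e-03, -4.45509160e+01,  2.95203137e+01,  1.63534685e-02,
       -1.08571396e-04,  7.10893829e-06]), 'tool_pos': array([0.22725725, 0.58131045, 0.2097412 ]), 'ee_rot': array([ 1.85325336e-01,  9.82676570e-01, -1.08223469e-03, -3.27570133e-04]), 'force': array([0.38199412, 0.37479767, 0.03608044]), 'moment': array([0.04319633, 0.0508056 , 0.00317816]), 'grip_width': 0.9993055284788306}
scene [[502.12701143   0.         281.26735825]
 [  0.         502.12701143 212.23615652]
 [  0.           0.           1.        ]] [ 0.95144632 -0.58330891  0.84206381] [ 0.88507883  0.28617172 -0.11613614 -0.34821488]
top [[542.86404785   0.         281.44016046]
 [  0.         542.86404785 213.25065866]
 [  0.           0.           1.        ]] [0.36126505 0.01129114 1.09710425] [ 0.71043549 -0.69852385  0.05828697 -0.06283687]
```

View pics/top0.png

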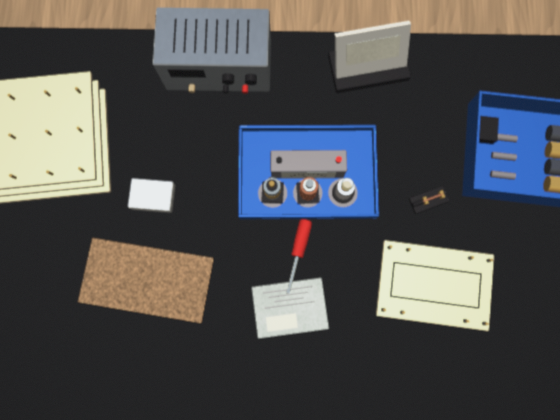

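View pics/scene0.png

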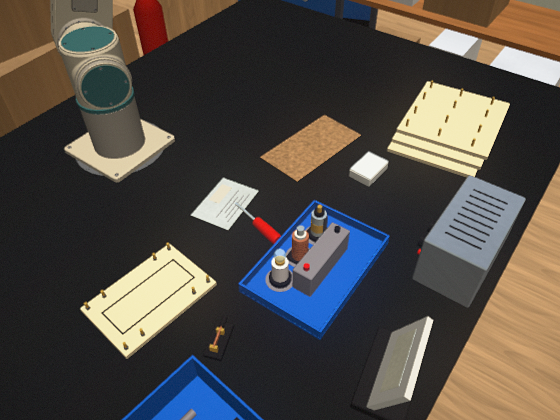

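Top view: the tray is centred near (308,171). The cell (272,190), coil (307,188) and lamp (344,190) stand in front of the meter (309,163). The mat is at (146,280) and the board at (436,285).

```bash
cat > h.py <<'E'
import cv2, numpy as np
from scipy.spatial.transform import Rotation as R
def cast(f,px,z):
    px=np.atleast_2d(np.asarray(px,float))
    d=np.c_[px,np.ones(len(px))]@np.linalg.inv(f["mtx"]).T@R.from_quat(f["attitude"]).as_matrix().T
    return f["xyz"]+d*((z-f["xyz"][2])/d[:,2])[:,None]
def proj(f,P):
    q=(np.atleast_2d(P)-f["xyz"])@R.from_quat(f["attitude"]).as_matrix()@f["mtx"].T
    return q[:,:2]/q[:,2:]
def rect(f,mask,z):
    """min-area rectangle of largest blob: centre, sizes, yaw of the short side"""
    c=max(cv2.findContours(mask.astype(np.uint8),0,1)[0],key=cv2.contourArea)
    w=cast(f,c[:,0],z)[:,:2]
    return fit(w)
def fit(w):
    (c,s,a)=cv2.minAreaRect((w*1000).astype(np.float32))
    if s[0]>s[1]: s=s[::-1];a-=90
    a=(a+90)%180-90
    return np.round(c,1),np.round(s,1),round(a,2)   # mm, mm, deg: direction of short side (frame x)
E
cat > m.py <<'E'
from cell import robot
from h import *
f=robot.grab_frame("top");im=f["pixels"];hsv=cv2.cvtColor(im,cv2.COLOR_BGR2HSV)
H,S,V=[hsv[...,i].astype(int) for i in range(3)]
def roi(m,x0,x1,y0,y1):
    o=np.zeros_like(m);o[y0:y1,x0:x1]=m[y0:y1,x0:x1];return o
b=roi((H>105)&(H<130)&(S>150)&(V>50),225,395,110,230)
print("tray",rect(f,b,.028))
print("mat",rect(f,roi((H<25)&(S>60)&(V>50),70,225,230,330),.003))
bd=roi((V>150)&(S<110),365,510,230,340)
print("board",rect(f,bd,.012))
# outline: dark inside board
c=max(cv2.findContours(bd.astype(np.uint8),0,1)[0],key=cv2.contourArea)
fill=cv2.drawContours(np.zeros(bd.shape,np.uint8),[cv2.convexHull(c)],-1,1,-1)
dk=cv2.erode(fill,np.ones((21,21)))*(V<150)
print("outline",rect(f,dk,.012))
print(proj(f,[[0,0,0],[.3,0,0],[.3,.3,0]]))
print("screwdriver",cast(f,[[304,222],[297,256],[290,290]],.02).round(3).tolist())
print("whitebox",cast(f,[[130,180],[174,210]],.03).round(3).tolist())
print("parts top",cast(f,[[271,184],[307,182],[346,184]],.085).round(3).tolist())
E
python3 m.py
```

```text
tray (array([634.6, -31.5]), array([193.9, 282.7]), 0.95)
mat (array([411.6, 290. ]), array([134.7, 254.4]), -8.47)
board (array([ 411.1, -287.2]), array([150.6, 219.7]), -6.67)
outline (array([ 401.2, -372.2]), array([ 7.9, 68.4]), 79.16)
[[287.0204276  502.66058211]
 [289.39085778 338.93507335]
 [137.59062878 336.19492696]]
screwdriver [[0.531, -0.026, 0.02], [0.462, -0.013, 0.02], [0.395, 0.0, 0.02]]
whitebox [[0.609, 0.327, 0.03], [0.549, 0.235, 0.03]]
parts top [[0.593, 0.04, 0.085], [0.598, -0.028, 0.085], [0.595, -0.103, 0.085]]
```

```bash
cat > plan.py <<'E'
import sys
from cell import robot
from h import *
# plan.py x y z yaw(deg of tool y axis): turn (tool, deg) first, then shift in turned tool frame
def plan(x,y,z,yaw,s=None):
    s=s or robot.state();a=np.radians(yaw)
    Y=np.array([np.cos(a),np.sin(a),0]);Z=np.array([0,0,-1.]);T=np.c_[np.cross(Y,Z),Y,Z]
    C=R.from_quat(s["ee_rot"]).as_matrix()
    print("turn",R.from_matrix(C.T@T).as_rotvec(degrees=True).round(2),"shift mm",(1000*T.T@(np.array([x,y,z])-s["tool_pos"])).round(1),"now",s["tool_pos"].round(4),"t",s["clock"])
if __name__=="__main__":
    v=list(map(float,sys.argv[1:]))
    for i in range(0,len(v),4): plan(*v[i:i+4])
E
python3 plan.py .593 -.032 .25 91
```

```text
turn [ -0.1   -0.03 -22.36] shift mm [-354.9 -619.8  -40. ] now [0.2273 0.5815 0.21  ] t 0.15
```

>>> arm_command(
  deltas=[
    [0,0,-0.013,-0.1,0,-7.45],
    [0,0,-0.013,0,0,-7.45],
    [0,0,-0.014,0,0,-7.46],
    [-0.029,-0.05,0,0,0,0],
    [-0.029,-0.05,0,0,0,0],
  ],
  hand=0.33,
)

```text
clock: 0.78
tool_pos: [0.2877, 0.4823, 0.2506]
ee_rot: [-0.01, 1.0, 0.001, 0.0]
force: [0.3, 0.8, -0.5]
grip_width: 0.672
```

>>> arm_command(
  deltas=[
    [-0.03,-0.052,0,0,0,0],
    [-0.03,-0.052,0,0,0,0],
    [-0.03,-0.052,0,0,0,0],
    [-0.03,-0.052,0,0,0,0],
    [-0.03,-0.052,0,0,0,0],
  ],
)

```text
clock: 1.4
tool_pos: [0.4425, 0.2239, 0.2503]
ee_rot: [-0.009, 1.0, 0.001, 0.0]
force: [1.0, -0.2, 0.1]
grip_width: 0.67
```

>>> arm_command(
  deltas=[
    [-0.03,-0.052,0,0,0,0],
    [-0.03,-0.052,0,0,0,0],
    [-0.03,-0.052,0,0,0,0],
    [-0.03,-0.052,0,0,0,0],
    [-0.027,-0.052,0,0,0,0],
  ],
)

```text
clock: 2.02
tool_pos: [0.5941, -0.0336, 0.2498]
ee_rot: [-0.009, 1.0, 0.001, 0.0]
force: [0.3, 0.2, -0.2]
grip_width: 0.67
```

Run:
```python
from plan import *
s=robot.state();print(s["grip_width"],s["joint_pos"].round(3));plan(.593,-.032,.25,91,s)
f=robot.grab_frame("wrist");cv2.imwrite("pics/w1.png",f["pixels"]);print(f["xyz"],f["mtx"][0,0],f["attitude"])
for n,y in zip("LMR",(.0398,-.0322,-.1042)): print(n,proj(f,[[.593,y,.005],[.593,y,.095]]).round())
```

```text
0.6698015834986482 [-0.166  0.206 -0.035  1.33   0.002 -0.183]
turn [ 0.11  0.02 -0.01] shift mm [ 1.1  1.6 -0.2] now [ 0.5941 -0.0336  0.2498] t 2.025
[ 0.52149733 -0.03462127  0.41234016] 333.386396855046 [0.69387478 0.70555969 0.10365429 0.09989539]
L [[336. 176.]
 [352. 192.]]
M [[277. 175.]
 [278. 191.]]
R [[219. 174.]
 [204. 190.]]
```

View pics/w1.png

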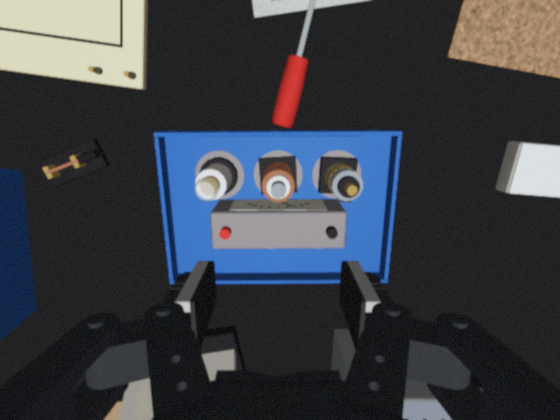

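Wrist view: the spots sit at about (219,174), (277,175) and (337,175), as predicted. Lamp is on −y, coil in the middle, cell on +y. Next I refine the tray pose.

```bash
cat > tray.py <<'E'
from plan import *
def tray(f,box):
    hsv=cv2.cvtColor(f["pixels"],cv2.COLOR_BGR2HSV);m=cv2.inRange(hsv,(105,150,50),(130,255,255))
    k=np.zeros_like(m);x0,x1,y0,y1=box;k[y0:y1,x0:x1]=m[y0:y1,x0:x1]
    return rect(f,k,.028)
def spots(c,a):
    a=np.radians(a);M=np.array([[np.cos(a),-np.sin(a)],[np.sin(a),np.cos(a)]])
    return [(np.array(c)+M@[-42,y]).round(1).tolist() for y in(72,0,-72)]
if __name__=="__main__":
    f=robot.grab_frame("wrist")
    r=tray(f,(145,410,120,300));print(r,spots(r[0],r[2]))
    im=f["pixels"];hsv=cv2.cvtColor(im,cv2.COLOR_BGR2HSV)
    # grey spots: low saturation mid-bright pixels, edge rim below tray front region
    g=cv2.inRange(hsv,(0,0,70),(180,90,190))
    for u in(219,277,337):
        k=np.zeros_like(g);k[145:172,u-30:u+30]=g[145:172,u-30:u+30]
        p=np.argwhere(k)[:,::-1];hull=cv2.convexHull(p.astype(np.int32))[:,0]
        w=cast(f,hull,.006)[:,:2]; w=w[w[:,0]<.594] # front half arc
        A=np.c_[2*w,np.ones(len(w))];s=np.linalg.lstsq(A,(w**2).sum(1),rcond=None)[0]
        print("circle",s[:2].round(4),np.sqrt(s[2]+s[:2]@s[:2]).round(4),len(w))
    red=cv2.inRange(hsv,(0,180,100),(8,255,255));red[:, :200]=0;red[:215]=0
    print("red term",cast(f,np.argwhere(red)[:,::-1].mean(0),.073).round(4))
E
python3 tray.py
```

```text
(array([634.6, -30.9]), array([192.6, 281.3]), 1.22) [[591.1, 40.2], [592.6, -31.8], [594.1, -103.8]]
circle [ 0.5928 -0.1039] 0.0287 13
circle [ 0.5995 -0.0398] 0.0386 11
circle [0.5987 0.0336] 0.0383 13
red term [[ 0.6432 -0.0879  0.073 ]]
```

```bash
python3 plan.py .5913 .0401 .03 91.1
```

```text
turn [-0.01  0.08 -0.44] shift mm [  3.   76.8 219.1] now [ 0.5957 -0.0366  0.2491] t 2.125
```

Run:
```python
from plan import *
for i in range(5):
    s=robot.state();f=robot.grab_frame("wrist")
    print(s["tool_pos"].round(4),R.from_quat(s["ee_rot"]).as_rotvec(degrees=True).round(2),f["xyz"].round(4),s["joint_pos"].round(4))
```

```text
[ 0.5957 -0.0366  0.2491] [-1.0400e+00  1.7992e+02 -2.0000e-02] [ 0.523  -0.0369  0.4117] [-1.6970e-01  2.0860e-01 -3.2700e-02  1.3282e+00  1.0000e-04 -1.8130e-01]
[ 0.5941 -0.0341  0.2492] [ 1.2000e+00 -1.7997e+02 -1.7000e-01] [ 0.5217 -0.0349  0.4118] [-0.1669  0.2069 -0.0347  1.3301  0.0017 -0.1802]
[ 0.5932 -0.0325  0.2493] [   1.37 -179.93   -0.22] [ 0.5209 -0.0335  0.412 ] [-0.1647  0.2055 -0.0361  1.3308  0.0022 -0.18  ]
[ 0.5927 -0.0315  0.2495] [   1.52 -179.93   -0.22] [ 0.5204 -0.0326  0.4122] [-0.1631  0.2045 -0.0369  1.3309  0.0022 -0.18  ]
[ 0.5926 -0.0308  0.2497] [   1.63 -179.95   -0.21] [ 0.5202 -0.0321  0.4124] [-0.162   0.2039 -0.0373  1.3308  0.0021 -0.1801]
```

```bash
python3 tray.py; python3 plan.py .5913 .0401 .03 91.1
```

```text
(array([634.3, -30.9]), array([192.5, 281.5]), 1.06) [[591.0, 40.3], [592.3, -31.7], [593.6, -103.7]]
circle [ 0.5939 -0.1037] 0.0296 14
circle [ 0.5924 -0.0317] 0.0296 14
circle [0.5907 0.0398] 0.0296 15
red term [[ 0.6437 -0.0879  0.073 ]]
turn [0.11 0.01 0.  ] shift mm [  0.   70.4 220.1] now [ 0.5927 -0.0303  0.2501] t 2.425
```

>>> arm_command(
  deltas=[
    [0,0.035,0,0,0,0],
    [0,0.035,0,0,0,0],
    [0.0005,0,0.04,0,0,0],
    [0,0,0.04,0,0,0],
    [0,0,0.04,0,0,0],
  ],
)

```text
clock: 3.05
tool_pos: [0.5912, 0.0402, 0.1297]
ee_rot: [-0.01, 1.0, 0.001, 0.001]
force: [-0.3, 0.2, 0.4]
grip_width: 0.673
```

>>> arm_command(
  deltas=[
    [0,0,0.035,0,0,0],
    [0,0,0.035,0,0,0],
    [0,0,0.03,0,0,0],
    [0,0,0,0,0,0],
    [0,0,0,0,0,0],
  ],
)

```text
clock: 3.68
tool_pos: [0.5925, 0.0394, 0.0315]
ee_rot: [-0.009, 1.0, 0.001, 0.001]
force: [-0.3, -0.3, -0.3]
grip_width: 0.669
```

>>> arm_command(
  deltas=[
    [0,0,0,0,0,0],
    [0,0,0,0,0,0],
    [0,0,0,0,0,0],
    [0,0,0,0,0,0],
    [0,0,0,0,0,0],
  ],
  hand=1,
)

```text
clock: 4.3
tool_pos: [0.5934, 0.039, 0.0324]
ee_rot: [-0.009, 1.0, 0.001, 0.002]
force: [-1.4, 1.9, 6.3]
grip_width: 0.363
```

```bash
python3 plan.py .5907 .04 .16 91.1 .4227 .364 .16 91.1; python3 plan.py .4227 .364 .028 91.1
```

```text
turn [ 0.13  0.23 -0.09] shift mm [   2.7    1.1 -127.6] now [0.5934 0.039  0.0324] t 4.3
turn [ 0.13  0.23 -0.09] shift mm [ 164.5  328.3 -127.6] now [0.5934 0.039  0.0324] t 4.3
turn [ 0.13  0.23 -0.09] shift mm [164.5 328.3   4.4] now [0.5934 0.039  0.0324] t 4.3
```

>>> arm_command(
  deltas=[
    [0,0,-0.02,0,0,0],
    [0,0,-0.05,0,0,0],
    [0,0,-0.058,0,0,0],
    [0.015,0.03,0,0,0,0],
    [0.0245,0.05,0,0,0,0],
  ],
)

```text
clock: 4.92
tool_pos: [0.5522, 0.1175, 0.1599]
ee_rot: [-0.007, 1.0, 0.001, 0.002]
force: [1.1, 1.3, -2.7]
grip_width: 0.365
```

>>> arm_command(
  deltas=[
    [0.025,0.05,0,0,0,0],
    [0.025,0.05,0,0,0,0],
    [0.025,0.05,0,0,0,0],
    [0.025,0.05,0,0,0,0],
    [0.025,0.048,0,0,0,0],
  ],
)

```text
clock: 5.55
tool_pos: [0.4204, 0.3648, 0.1587]
ee_rot: [-0.009, 1.0, 0.001, 0.0]
force: [0.5, 0.5, -1.8]
grip_width: 0.357
```

>>> arm_command(
  deltas=[
    [0,0,0,0,0,0],
    [0,0,0,0,0,0],
    [0,0,0.04,0,0,0],
    [0,0,0.035,0,0,0],
    [0,0,0.03,0,0,0],
  ],
)

```text
clock: 6.18
tool_pos: [0.4222, 0.3618, 0.0524]
ee_rot: [-0.007, 1.0, 0.0, 0.0]
force: [-0.5, 0.6, -2.8]
grip_width: 0.361
```

```bash
python3 plan.py .4227 .364 .03 91.1;python3 - <<'E'
from cell import robot;import cv2
f=robot.grab_frame("wrist");cv2.imwrite("pics/w2.png",f["pixels"])
E
python3 plan.py .4227 .364 .03 91.1
```

```text
turn [ 0.04  0.   -0.26] shift mm [-0.5  2.2 22.4] now [0.4222 0.3618 0.0524] t 6.175
turn [-0.16 -0.31 -0.27] shift mm [-3.2  4.  18.4] now [0.4196 0.3599 0.0484] t 6.225
```

View pics/w2.png

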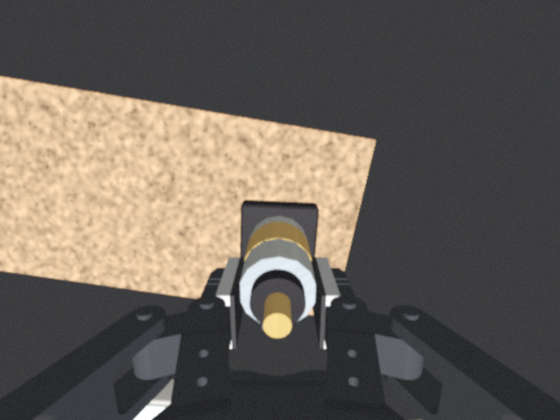

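The cell is held upright over the mat's left end, with its base at about (280,230). Lowering it and releasing.

>>> arm_command(
  deltas=[
    [0,0,0.01,0,0,0],
    [0,0,0.01,0,0,0],
    [0,0,0.004,0,0,0],
    [0,0,0,0,0,0],
    [0,0,0,0,0,0],
  ],
)

```text
clock: 6.85
tool_pos: [0.4222, 0.3642, 0.0304]
ee_rot: [-0.009, 1.0, 0.001, 0.001]
force: [0.3, -0.1, -0.3]
grip_width: 0.361
```

>>> arm_command(
  deltas=[
    [0,0,0,0,0,0],
    [0,0,0,0,0,0],
    [0,0,0,0,0,0],
    [0,0,0,0,0,0],
    [0,0,-0.03,0,0,0],
  ],
  hand=0.33,
)

```text
clock: 7.48
tool_pos: [0.4192, 0.3621, 0.0575]
ee_rot: [-0.009, 1.0, -0.001, -0.002]
force: [-0.4, -0.1, 0.7]
grip_width: 0.672
```

>>> arm_command(
  deltas=[
    [0,0,-0.04,0,0,0],
    [0,0,-0.06,0,0,0],
    [0,0,0,0,0,0],
    [0,0,0,0,0,0],
    [0,0,0,0,0,0],
  ],
)

```text
clock: 8.1
tool_pos: [0.4203, 0.3627, 0.1578]
ee_rot: [-0.009, 1.0, -0.0, -0.001]
force: [0.8, -0.2, -0.6]
grip_width: 0.673
```

```bash
python3 plan.py .5924 -.0317 .16 91.1;python3 - <<'E'
from cell import robot;import cv2
f=robot.grab_frame("wrist");cv2.imwrite("pics/w3.png",f["pixels"])
E
```

```text
turn [-0.01 -0.14 -0.1 ] shift mm [-164.5 -397.6   -2.2] now [0.4203 0.3627 0.1578] t 8.1
```

View pics/w3.png

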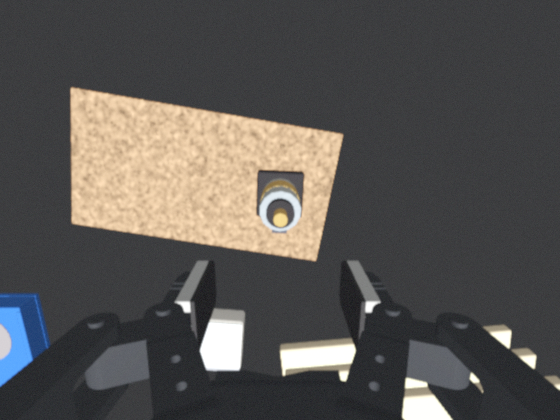

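The cell stands on the mat at about (280,205). Now the coil.

>>> arm_command(
  deltas=[
    [-0.0205,-0.05,0,0,0,0],
    [-0.0205,-0.05,0,0,0,0],
    [-0.0205,-0.05,0,0,0,0],
    [-0.0205,-0.05,0,0,0,0],
    [-0.0205,-0.05,0,0,0,0],
  ],
)

```text
clock: 8.78
tool_pos: [0.5279, 0.1136, 0.1579]
ee_rot: [-0.009, 1.0, 0.001, -0.001]
force: [0.8, 0.1, 1.0]
grip_width: 0.669
```

>>> arm_command(
  deltas=[
    [-0.0205,-0.05,0,0,0,0],
    [-0.0205,-0.05,0,0,0,0],
    [-0.0205,-0.0475,0,0,0,0],
    [0,0,0,0,0,0],
    [0,0,0,0,0,0],
  ],
)

```text
clock: 9.4
tool_pos: [0.5913, -0.0308, 0.1577]
ee_rot: [-0.008, 1.0, 0.001, -0.001]
force: [-0.9, 0.3, -0.6]
grip_width: 0.668
```

```bash
python3 plan.py .5924 -.0317 .03 91.1;python3 - <<'E'
from cell import robot;import cv2
f=robot.grab_frame("wrist");f=robot.grab_frame("wrist")
E
python3 plan.py .5924 -.0317 .03 91.1
```

```text
turn [ 0.15 -0.14 -0.13] shift mm [ -1.1  -0.9 127.7] now [ 0.5913 -0.0308  0.1577] t 9.4
turn [ 0.13 -0.08 -0.03] shift mm [ -1.   -1.8 128.3] now [ 0.5913 -0.0299  0.1583] t 9.5
```

>>> arm_command(
  deltas=[
    [-0.001,-0.0015,0.04,0,0,0],
    [0,0,0.04,0,0,0],
    [0,0,0.03,0,0,0],
    [0,0,0.0185,0,0,0],
    [0,0,0,0,0,0],
  ],
)

```text
clock: 10.12
tool_pos: [0.5919, -0.0313, 0.0293]
ee_rot: [-0.009, 1.0, 0.001, -0.001]
force: [0.2, -0.5, 0.1]
grip_width: 0.674
```

>>> arm_command(
  deltas=[
    [0,0,0,0,0,0],
    [0,0,0,0,0,0],
    [0,0,0,0,0,0],
    [0,0,0,0,0,0],
    [0,0,0,0,0,0],
  ],
  hand=1,
)

```text
clock: 10.75
tool_pos: [0.5953, -0.0327, 0.0324]
ee_rot: [-0.009, 1.0, 0.001, 0.002]
force: [-0.8, -0.6, 6.4]
grip_width: 0.373
```

>>> arm_command(
  deltas=[
    [0,0,-0.02,0,0,0],
    [0,0,-0.05,0,0,0],
    [0,0,-0.058,0,0,0],
    [0.015,0.028,0,0,0,0],
    [0.026,0.049,0,0,0,0],
  ],
)

```text
clock: 11.38
tool_pos: [0.5521, 0.0434, 0.1596]
ee_rot: [-0.007, 1.0, 0.001, 0.002]
force: [-0.0, 1.0, -2.5]
grip_width: 0.371
```

>>> arm_command(
  deltas=[
    [0.027,0.05,0,0,0,0],
    [0.027,0.05,0,0,0,0],
    [0.027,0.05,0,0,0,0],
    [0.027,0.05,0,0,0,0],
    [0.026,0.048,0,0,0,0],
  ],
)

```text
clock: 12.0
tool_pos: [0.4111, 0.2905, 0.1586]
ee_rot: [-0.009, 1.0, 0.001, -0.0]
force: [0.2, 0.7, -2.2]
grip_width: 0.378
```

>>> arm_command(
  deltas=[
    [0,0,0,0,0,0],
    [0,0,0,0,0,0],
    [0,0,0.04,0,0,0],
    [0,0,0.035,0,0,0],
    [0,0,0.03,0,0,0],
  ],
)

```text
clock: 12.62
tool_pos: [0.4134, 0.2877, 0.0526]
ee_rot: [-0.007, 1.0, 0.0, -0.0]
force: [0.8, 0.1, -2.9]
grip_width: 0.375
```

```bash
python3 plan.py .4116 .290 .03 91.1;python3 - <<'E'
from cell import robot;import cv2
f=robot.grab_frame("wrist");cv2.imwrite("pics/w4.png",f["pixels"])
E
python3 plan.py .4116 .290 .03 91.1
```

```text
turn [ 0.05 -0.01 -0.27] shift mm [ 1.7  2.3 22.6] now [0.4134 0.2877 0.0526] t 12.625
turn [-0.12 -0.34 -0.27] shift mm [-1.1  3.8 18.9] now [0.4105 0.2862 0.0489] t 12.675
```

View pics/w4.png

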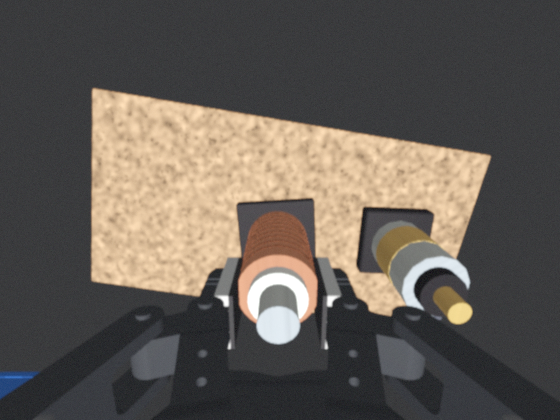

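The coil is held upright at mid-mat, with the cell to its right. Lowering it, releasing, and going back for the lamp.

>>> arm_command(
  deltas=[
    [0,0,0.01,0,0,0],
    [0,0,0.01,0,0,0],
    [0,0,0.004,0,0,0],
    [0,0,0,0,0,0],
    [0,0,0,0,0,0],
  ],
)

```text
clock: 13.3
tool_pos: [0.4133, 0.2899, 0.0305]
ee_rot: [-0.009, 1.0, 0.001, 0.001]
force: [-0.4, 0.3, -2.7]
grip_width: 0.374
```

>>> arm_command(
  deltas=[
    [0,0,0,0,0,0],
    [0,0,0,0,0,0],
    [0,0,0,0,0,0],
    [0,0,0,0,0,0],
    [0,0,-0.03,0,0,0],
  ],
  hand=0.33,
)

```text
clock: 13.92
tool_pos: [0.4104, 0.2882, 0.0582]
ee_rot: [-0.009, 1.0, -0.001, -0.002]
force: [0.0, 0.5, -0.6]
grip_width: 0.671
```

>>> arm_command(
  deltas=[
    [0,0,-0.04,0,0,0],
    [0,0,-0.06,0,0,0],
    [0,0,0,0,0,0],
    [0,0,0,0,0,0],
    [0,0,0,0,0,0],
  ],
)

```text
clock: 14.55
tool_pos: [0.4115, 0.2887, 0.1583]
ee_rot: [-0.009, 1.0, 0.0, -0.001]
force: [-0.4, -0.5, -0.5]
grip_width: 0.673
```

```bash
python3 plan.py .5938 -.1037 .16 91.1
```

```text
turn [ 0.01 -0.14 -0.1 ] shift mm [-174.7 -395.8   -1.7] now [0.4115 0.2887 0.1583] t 14.55
```

>>> arm_command(
  deltas=[
    [-0.022,-0.05,0,0,0,0],
    [-0.022,-0.05,0,0,0,0],
    [-0.022,-0.05,0,0,0,0],
    [-0.022,-0.05,0,0,0,0],
    [-0.022,-0.05,0,0,0,0],
  ],
)

```text
clock: 15.18
tool_pos: [0.5265, 0.0397, 0.1579]
ee_rot: [-0.009, 1.0, 0.001, -0.001]
force: [1.2, -0.6, -0.4]
grip_width: 0.671
```

>>> arm_command(
  deltas=[
    [-0.022,-0.05,0,0,0,0],
    [-0.022,-0.05,0,0,0,0],
    [-0.021,-0.046,0,0,0,0],
    [0,0,0,0,0,0],
    [0,0,0,0,0,0],
  ],
)

```text
clock: 15.8
tool_pos: [0.5933, -0.103, 0.1577]
ee_rot: [-0.009, 1.0, 0.002, -0.002]
force: [0.0, -0.1, -1.1]
grip_width: 0.669
```

Run:
```python
from plan import *
robot.grab_frame("wrist");robot.grab_frame("wrist");robot.grab_frame("wrist")
plan(.5938,-.1037,.029,91.1)
```

```text
turn [ 0.13 -0.06 -0.02] shift mm [-1.000e-01 -1.500e+00  1.298e+02] now [ 0.5937 -0.1022  0.1588] t 15.95
```

>>> arm_command(
  deltas=[
    [0,-0.0015,0.04,0,0,0],
    [0,0,0.04,0,0,0],
    [0,0,0.03,0,0,0],
    [0,0,0.0195,0,0,0],
    [0,0,0,0,0,0],
  ],
)

```text
clock: 16.58
tool_pos: [0.5925, -0.1031, 0.0282]
ee_rot: [-0.009, 1.0, 0.002, -0.002]
force: [-0.6, -0.1, 0.4]
grip_width: 0.674
```

>>> arm_command(
  deltas=[
    [0,0,0,0,0,0],
    [0,0,0,0,0,0],
    [0,0,0,0,0,0],
    [0,0,0,0,0,0],
    [0,0,0,0,0,0],
  ],
  hand=1,
)

```text
clock: 17.2
tool_pos: [0.5962, -0.1049, 0.0317]
ee_rot: [-0.009, 1.0, 0.001, 0.002]
force: [-0.3, 1.1, 5.9]
grip_width: 0.363
```

>>> arm_command(
  deltas=[
    [0,0,-0.02,0,0,0],
    [0,0,-0.05,0,0,0],
    [0,0,-0.058,0,0,0],
    [0.016,0.028,0,0,0,0],
    [0.028,0.049,0,0,0,0],
  ],
)

```text
clock: 17.82
tool_pos: [0.5508, -0.0294, 0.1594]
ee_rot: [-0.007, 1.0, 0.0, 0.002]
force: [-0.4, 1.0, -2.7]
grip_width: 0.363
```

>>> arm_command(
  deltas=[
    [0.029,0.05,0,0,0,0],
    [0.029,0.05,0,0,0,0],
    [0.029,0.05,0,0,0,0],
    [0.029,0.05,0,0,0,0],
    [0.027,0.046,0,0,0,0],
  ],
)

```text
clock: 18.45
tool_pos: [0.4007, 0.2159, 0.1583]
ee_rot: [-0.009, 1.0, 0.001, 0.0]
force: [0.8, -0.4, -1.8]
grip_width: 0.369
```

>>> arm_command(
  deltas=[
    [0,0,0,0,0,0],
    [0,0,0,0,0,0],
    [0,0,0.04,0,0,0],
    [0,0,0.035,0,0,0],
    [0,0,0.03,0,0,0],
  ],
)

```text
clock: 19.08
tool_pos: [0.403, 0.2133, 0.0522]
ee_rot: [-0.007, 1.0, 0.001, 0.0]
force: [-0.3, 0.0, -1.5]
grip_width: 0.369
```

Run:
```python
from plan import *
f=robot.grab_frame("wrist");cv2.imwrite("pics/w5.png",f["pixels"])
plan(.4005,.216,.03,91.1)
```

```text
turn [-0.05 -0.33 -0.28] shift mm [-0.7  3.8 18.7] now [0.3999 0.2122 0.0487] t 19.125
```

View pics/w5.png

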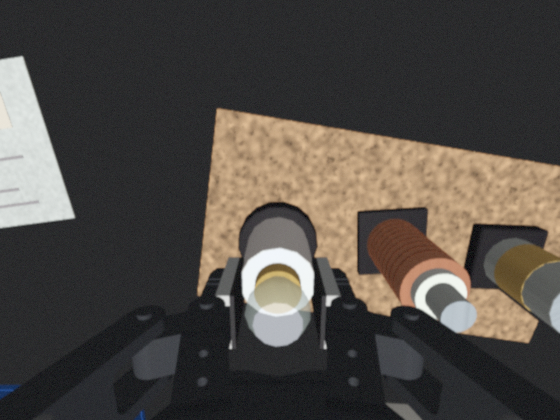

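The lamp is over the mat's right end, base at (278,235). I release it, lift, and move over the meter while turning the tool 90°.

>>> arm_command(
  deltas=[
    [0,0,0.01,0,0,0],
    [0,0,0.01,0,0,0],
    [0,0,0.004,0,0,0],
    [0,0,0,0,0,0],
    [0,0,0,0,0,0],
  ],
)

```text
clock: 19.75
tool_pos: [0.4027, 0.2151, 0.0299]
ee_rot: [-0.009, 1.0, 0.001, 0.001]
force: [-0.6, -0.3, -1.5]
grip_width: 0.365
```

>>> arm_command(
  deltas=[
    [0,0,0,0,0,0],
    [0,0,0,0,0,0],
    [0,0,0,0,0,0],
    [0,0,0,0,0,0],
    [0,0,-0.03,0,0,0],
  ],
  hand=0.33,
)

```text
clock: 20.38
tool_pos: [0.3996, 0.2139, 0.0577]
ee_rot: [-0.009, 1.0, -0.0, -0.002]
force: [0.1, 0.5, -0.4]
grip_width: 0.671
```

>>> arm_command(
  deltas=[
    [0,0,-0.06,0,0,0],
    [0,0,-0.06,0,0,0],
    [0,0,-0.06,0,0,0],
    [-0.04,-0.042,0,0,0,0],
    [-0.04,-0.042,0,0,0,0],
  ],
)

```text
clock: 21.0
tool_pos: [0.4851, 0.1316, 0.2411]
ee_rot: [-0.01, 1.0, 0.001, 0.002]
force: [0.8, 0.6, -1.2]
grip_width: 0.668
```

>>> arm_command(
  deltas=[
    [-0.04,-0.042,0,0,0,0],
    [-0.04,-0.042,0,0,0,0],
    [-0.04,-0.042,0,0,0,0],
    [-0.039,-0.042,0,0,0,0],
    [0,0,0,0,0,10],
  ],
  hand=0,
)

```text
clock: 21.62
tool_pos: [0.6479, -0.0367, 0.2377]
ee_rot: [0.083, 0.997, 0.001, 0.0]
force: [-0.5, -0.3, -0.3]
grip_width: 1.003
```

>>> arm_command(
  deltas=[
    [0,0,0,0,0,10],
    [0,0,0,0,0,10],
    [0,0,0,0,0,10],
    [0,0,0,0,0,10],
    [0,0,0,0,0,10],
  ],
)

```text
clock: 22.25
tool_pos: [0.6453, -0.0333, 0.2387]
ee_rot: [0.495, 0.869, 0.001, -0.0]
force: [-0.2, -0.8, 0.2]
grip_width: 1.0
```

>>> arm_command(
  deltas=[
    [0,0,0,0,0,10],
    [0,0,0,0,0,10],
    [0,0,0,0,0,10],
    [0,0,0,0,0,0],
    [0,0,0,0,0,0],
  ],
)

```text
clock: 22.88
tool_pos: [0.6454, -0.0333, 0.2389]
ee_rot: [0.7, 0.714, 0.001, -0.001]
force: [0.5, -0.3, -0.5]
grip_width: 0.999
```

Run:
```python
from plan import *
robot.grab_frame("wrist")
f=robot.grab_frame("wrist");cv2.imwrite("pics/w6.png",f["pixels"])
t=robot.grab_frame("top");cv2.imwrite("pics/t6.png",t["pixels"])
plan(.6444,-.0308,.03,1.1)
print(proj(f,[[.6224,-.105,.065],[.6224,.044,.065],[.6664,.044,.065],[.6664,-.105,.065]]).round(1).tolist())
```

```text
turn [ 0.02 -0.1  -0.03] shift mm [  2.5  -1.  209. ] now [ 0.6454 -0.0333  0.239 ] t 23.025
[[255.1, 252.7], [255.2, 109.7], [300.8, 110.6], [295.4, 253.4]]
```

View pics/w6.png

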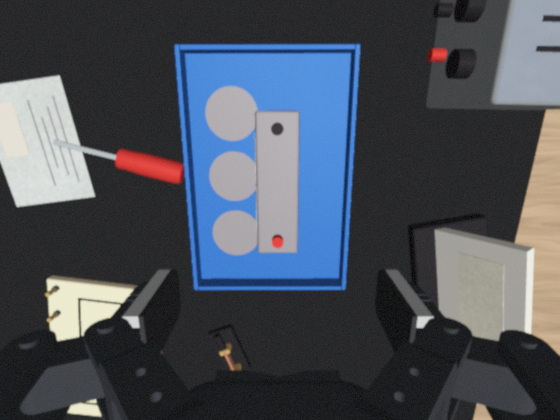

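The mask row is clear: three spots at (231,113), (234,176) and (237,232), the meter at (257–298,110–253) as predicted. I refine the spot centres from this view.

Run:
```python
from plan import *
f=robot.grab_frame("wrist");hsv=cv2.cvtColor(f["pixels"],cv2.COLOR_BGR2HSV)
g=cv2.inRange(hsv,(0,0,70),(180,90,230));g[:,:195]=0;g[:,252:]=0;g[:80]=0;g[262:]=0
for c in cv2.findContours(g,0,1)[0]:
    if cv2.contourArea(c)<600: continue
    p=c[:,0];p=p[p[:,0]<245];w=cast(f,p,.006)[:,:2]
    s=np.linalg.lstsq(np.c_[2*w,np.ones(len(w))],(w**2).sum(1),rcond=None)[0]
    print("spot",s[:2].round(4),np.sqrt(s[2]+s[:2]@s[:2]).round(4))
g=cv2.inRange(hsv,(0,0,60),(180,90,230));g[:,:250]=0;g[:,310:]=0;g[:100]=0;g[262:]=0
print("meter",rect(f,g,.065))
plan(.6444,-.0308,.02,1.1)
```

```text
spot [ 0.5946 -0.1034] 0.0294
spot [ 0.593  -0.0316] 0.0295
spot [0.5914 0.0401] 0.0296
meter (array([642.7, -25.7]), array([ 51. , 156.9]), -0.26)
turn [ 0.04 -0.09 -0.05] shift mm [  2.5  -1.  219.1] now [ 0.6455 -0.0333  0.2391] t 23.075
```

>>> arm_command(
  deltas=[
    [0.0025,-0.001,0.05,0,0,0],
    [0,0,0.05,0,0,0],
    [0,0,0.045,0,0,0],
    [0,0,0.04,0,0,0],
    [0,0,0.034,0,0,0],
  ],
)

```text
clock: 23.7
tool_pos: [0.6439, -0.0303, 0.0184]
ee_rot: [0.701, 0.714, 0.0, -0.001]
force: [0.2, -0.2, -0.9]
grip_width: 1.002
```

>>> arm_command(
  deltas=[
    [0,0,0,0,0,0],
    [0,0,0,0,0,0],
    [0,0,0,0,0,0],
    [0,0,0,0,0,0],
    [0,0,0,0,0,0],
  ],
)

```text
clock: 24.32
tool_pos: [0.6451, -0.0305, 0.0211]
ee_rot: [0.701, 0.713, 0.001, 0.0]
force: [1.0, 0.5, 0.7]
grip_width: 0.994
```

>>> arm_command(
  deltas=[
    [0,0,0,0,0,0],
    [0,0,0,0,0,0],
    [0,0,0,0,0,0],
    [0,0,0,0,0,0],
    [0,0,0,0,0,0],
  ],
  hand=1,
)

```text
clock: 24.95
tool_pos: [0.645, -0.0305, 0.0204]
ee_rot: [0.701, 0.713, 0.001, -0.0]
force: [1.1, 0.1, 1.9]
grip_width: 0.5
```

>>> arm_command(
  deltas=[
    [0,0,0,0,0,0],
    [0,0,-0.02,0,0,0],
    [0,0,-0.04,0,0,0],
    [0,0,-0.05,0,0,0],
    [0,0,-0.05,0,0,0],
  ],
)

```text
clock: 25.58
tool_pos: [0.643, -0.0305, 0.1815]
ee_rot: [0.701, 0.713, 0.0, -0.001]
force: [0.3, -0.3, -2.1]
grip_width: 0.502
```

Run:
```python
from plan import *
robot.grab_frame("wrist")
plan(.4111,-.2872,.18,-6.7)
```

```text
turn [ 0.63 -0.03  7.7 ] shift mm [-281.9 -205.1   10.3] now [ 0.6476 -0.0311  0.1903] t 25.625
```

>>> arm_command(
  deltas=[
    [0,0,0,0,0,3.85],
    [0,0,0,0,0,3.9],
    [-0.022,-0.017,0,0,0,0],
    [-0.04,-0.029,0,0,0,0],
    [-0.04,-0.029,0,0,0,0],
  ],
)

```text
clock: 26.25
tool_pos: [0.5562, -0.1235, 0.1798]
ee_rot: [0.747, 0.665, 0.0, -0.001]
force: [0.1, -0.6, -3.4]
grip_width: 0.5
```

>>> arm_command(
  deltas=[
    [-0.04,-0.029,0,0,0,0],
    [-0.04,-0.029,0,0,0,0],
    [-0.04,-0.029,0,0,0,0],
    [-0.04,-0.029,0,0,0,0],
    [-0.02,-0.011,0,0,0,0],
  ],
)

```text
clock: 26.88
tool_pos: [0.4081, -0.2877, 0.1796]
ee_rot: [0.748, 0.663, 0.0, -0.001]
force: [0.5, 0.6, -3.0]
grip_width: 0.5
```

>>> arm_command(
  deltas=[
    [0,0,0.03,0,0,0],
    [0,0,0.03,0,0,0],
    [0,0,0,0,0,0],
    [0,0,0,0,0,0],
    [0,0,0,0,0,0],
  ],
)

```text
clock: 27.5
tool_pos: [0.4118, -0.2877, 0.1213]
ee_rot: [0.747, 0.664, 0.001, 0.001]
force: [0.0, 0.7, -3.2]
grip_width: 0.503
```

Run:
```python
from plan import *
robot.grab_frame("wrist");robot.grab_frame("wrist");
f=robot.grab_frame("wrist");cv2.imwrite("pics/w7.png",f["pixels"])
t=robot.grab_frame("scene");cv2.imwrite("pics/s7.png",t["pixels"])
plan(.4111,-.2872,.03,-6.7)
a=np.radians(-6.67);M=np.array([[np.cos(a),-np.sin(a)],[np.sin(a),np.cos(a)]])
P=np.array([[-32,-85],[32,-85],[32,85],[-32,85]])/1000@M.T+[.4111,-.2872]
print(proj(f,np.c_[P,[.012]*4]).round(1).tolist(),proj(t,np.c_[P,[.012]*4]).round(1).tolist())
```

```text
turn [ 0.09 -0.05 -0.04] shift mm [ 0.  -0.1 90.4] now [ 0.4112 -0.2872  0.1204] t 27.7
[[241.9, 294.3], [311.9, 294.2], [318.1, 97.8], [235.0, 97.9]] [[103.9, 312.2], [123.6, 332.4], [193.8, 276.9], [173.6, 260.0]]
```

View pics/w7.png

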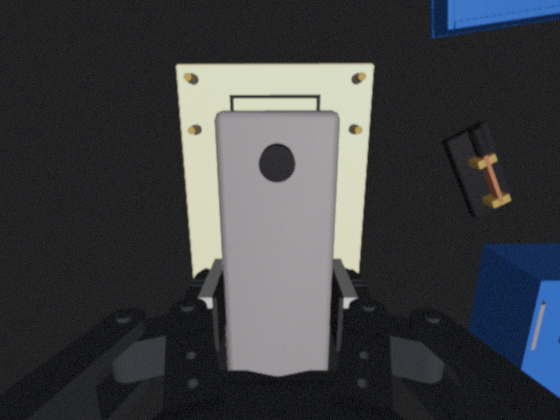

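The meter hangs parallel to the outline: its top corners show at (232,96) and (319,96), where predicted. Lowering.

>>> arm_command(
  deltas=[
    [0,0,0.03,0,0,0],
    [0,0,0.03,0,0,0],
    [0,0,0.02,0,0,0],
    [0,0,0.01,0,0,0],
    [0,0,0.002,0,0,0],
  ],
)

```text
clock: 28.32
tool_pos: [0.4107, -0.2867, 0.0274]
ee_rot: [0.747, 0.664, 0.001, -0.001]
force: [0.2, -0.5, -2.5]
grip_width: 0.504
```

>>> arm_command(
  deltas=[
    [0,0,0,0,0,0],
    [0,0,0,0,0,0],
    [0,0,0.0005,0,0,0],
    [0,0,0,0,0,0],
    [0,0,0,0,0,0],
  ],
)

```text
clock: 28.95
tool_pos: [0.4109, -0.2869, 0.0274]
ee_rot: [0.748, 0.664, 0.001, -0.0]
force: [-0.5, 0.3, -0.8]
grip_width: 0.504
```

>>> arm_command(
  deltas=[
    [0,0,0,0,0,0],
    [0,0,0,0,0,0],
    [0,0,0,0,0,0],
    [0,0,0,0,0,0],
    [0,0,0,0,0,0],
  ],
  hand=0,
)

```text
clock: 29.58
tool_pos: [0.4108, -0.2868, 0.0271]
ee_rot: [0.748, 0.664, 0.001, -0.0]
force: [-0.3, 0.4, -0.8]
grip_width: 0.998
```

>>> arm_command(
  deltas=[
    [0,0,-0.03,0,0,0],
    [0,0,-0.05,0,0,0],
    [0,0,-0.06,0,0,0],
    [0,0,-0.06,0,0,0],
    [0,0,0,0,0,0],
  ],
)

```text
clock: 30.2
tool_pos: [0.4139, -0.29, 0.2332]
ee_rot: [0.747, 0.664, 0.001, 0.006]
force: [0.4, -0.1, -1.0]
grip_width: 1.001
```

Run:
```python
from plan import *
robot.grab_frame("wrist");robot.grab_frame("wrist")
f=robot.grab_frame("wrist");cv2.imwrite("pics/w8.png",f["pixels"])
plan(.4005,.216,.16,91.1)
t=robot.grab_frame("top");cv2.imwrite("pics/t8.png",t["pixels"])
```

```text
turn [ 9.000e-02 -1.400e-01 -9.785e+01] shift mm [  0.  502.7  66.3] now [ 0.4102 -0.2866  0.2263] t 30.35
```

View pics/w8.png

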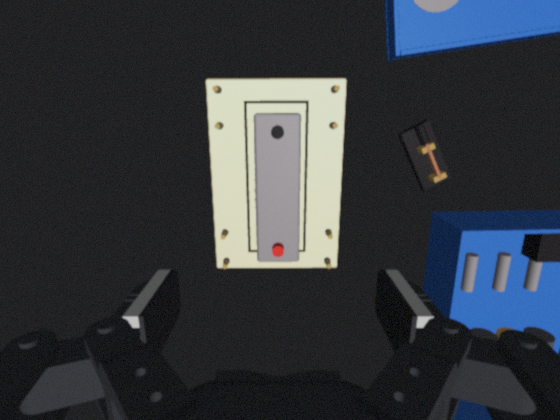

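View pics/t8.png

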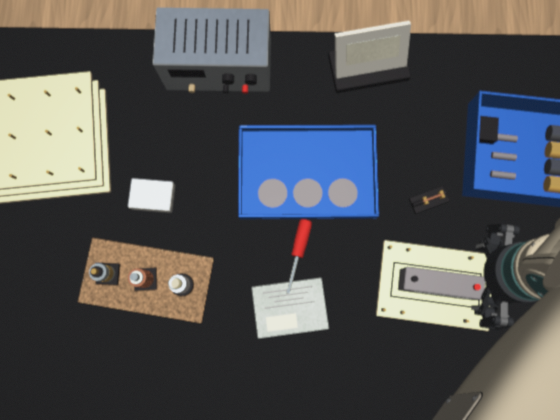

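The meter stands within the outline; its top face spans (255–300, 113–262) in the wrist view. Checking numerically, then going back for the lamp.

Run:
```python
from plan import *
f=robot.grab_frame("wrist");im=f["pixels"];hsv=cv2.cvtColor(im,cv2.COLOR_BGR2HSV)
w=cast(f,[[255.5,113],[299.5,113],[299.5,262],[257,262]],.071)[:,:2];c,s,a=fit(w);print("meter",c,s,a)
o=cast(f,[[247,103],[306,103],[304,250],[251,250]],.012)[:,:2];print("outline",fit(o),[x.round(3).tolist() for x in o])
t=robot.grab_frame("top")
h=cv2.cvtColor(t["pixels"],cv2.COLOR_BGR2HSV)
print("mat parts exp",proj(t,[[.4227,.364,.093],[.4116,.29,.093],[.4005,.216,.093]]).round().tolist())
plan(.4005,.216,.16,91.1)
```

```text
meter [ 410.1 -285.4] [ 44.  147.8] -6.7
outline (array([ 409. , -285.4]), array([ 64.4, 169.8]), -6.58) [[0.387, -0.197], [0.45, -0.205], [0.431, -0.373], [0.367, -0.366]]
mat parts exp [[94.0, 270.0], [133.0, 277.0], [173.0, 284.0]]
turn [ 7.000e-02 -3.200e-01 -9.785e+01] shift mm [ -0.6 502.2  65. ] now [ 0.4096 -0.2861  0.225 ] t 30.5
```

>>> arm_command(
  deltas=[
    [0,0,0,0,0,-9.785],
    [0,0,0,0,0,-9.785],
    [0,0,0,0,0,-9.785],
    [0,0,0,0,0,-9.785],
    [0,0,0,0,0,-9.785],
  ],
  hand=0.33,
)

```text
clock: 31.12
tool_pos: [0.4099, -0.2863, 0.2253]
ee_rot: [0.403, 0.915, 0.001, -0.002]
force: [-0.1, -0.0, -0.7]
grip_width: 0.674
```

>>> arm_command(
  deltas=[
    [0,0,0,0,0,-9.785],
    [0,0,0,0,0,-9.785],
    [0,0,0,0,0,-9.785],
    [0,0,0,0,0,-9.785],
    [0,0,0,0,0,-9.785],
  ],
)

```text
clock: 31.75
tool_pos: [0.4099, -0.2863, 0.2253]
ee_rot: [-0.012, 1.0, 0.002, -0.001]
force: [-0.0, 0.0, 0.5]
grip_width: 0.673
```

>>> arm_command(
  deltas=[
    [-0.001,0.055,0,0,0,0],
    [-0.001,0.055,0,0,0,0],
    [-0.001,0.055,0,0,0,0],
    [-0.001,0.055,0,0,0,0],
    [-0.001,0.055,0,0,0,0],
  ],
)

```text
clock: 32.38
tool_pos: [0.4093, -0.0102, 0.2262]
ee_rot: [-0.009, 1.0, 0.001, -0.001]
force: [1.0, -0.3, -0.7]
grip_width: 0.674
```

>>> arm_command(
  deltas=[
    [-0.001,0.055,0,0,0,0],
    [-0.001,0.055,0,0,0,0],
    [-0.001,0.055,0,0,0,0],
    [-0.002,0.055,0,0,0,0],
    [-0.002,0.055,0,0,0,0],
  ],
)

```text
clock: 33.0
tool_pos: [0.411, 0.2646, 0.2265]
ee_rot: [-0.01, 1.0, 0.0, -0.001]
force: [2.0, -0.6, -0.7]
grip_width: 0.67
```

>>> arm_command(
  deltas=[
    [-0.001,0.027,-0.01,0,0,0],
    [0,0,-0.01,0,0,0],
    [0,0,0,0,0,0],
    [0,0,0,0,0,0],
    [0,0,0,0,0,0],
  ],
)

```text
clock: 33.62
tool_pos: [0.4124, 0.289, 0.2476]
ee_rot: [-0.009, 1.0, 0.001, -0.0]
force: [0.1, 1.0, -0.6]
grip_width: 0.668
```

Run:
```python
from plan import *
robot.grab_frame("wrist");robot.grab_frame("wrist")
f=robot.grab_frame("wrist");cv2.imwrite("pics/w9.png",cv2.resize(f["pixels"][60:320],None,fx=1.4,fy=1.4))
plan(.4005,.216,.029,91.1)
for n,p in dict(cell=(.4227,.364),coil=(.4116,.29),lamp=(.4005,.216)).items(): print(n,((proj(f,[[*p,.003],[*p,.093]])-[0,60])*1.4).round().tolist())
```

```text
turn [ 0.08  0.01 -0.05] shift mm [ 13.4 -73.2 218.8] now [0.4125 0.2894 0.2478] t 33.775
cell [[471.0, 175.0], [493.0, 201.0]]
coil [[388.0, 161.0], [388.0, 183.0]]
lamp [[303.0, 147.0], [281.0, 166.0]]
```

View pics/w9.png

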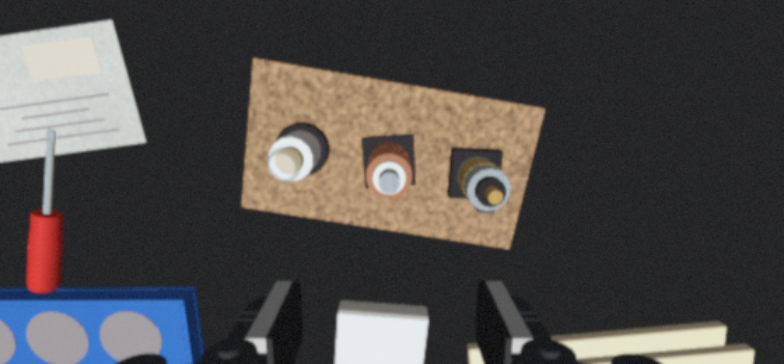

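Everything on the mat stands: lamp base (302,148), coil base (388,162), cell base (475,172). I measure them precisely on the full-resolution frame.

```bash
cat > mp.py <<'E'
from plan import *
f=robot.grab_frame("wrist");g=cv2.cvtColor(f["pixels"],cv2.COLOR_BGR2GRAY)
def front(p,half):
    """front (-x) base edge and both sides, world mm, at the foot"""
    u,v=proj(f,[[p[0],p[1],.003]])[0]; k=1/ np.linalg.norm(cast(f,[u,v],.003)-cast(f,[u+1,v],.003))
    # front edge along columns near the centre
    r=[]
    for c in range(int(u-8),int(u+9)):
        col=g[int(v-half*k*1.7):int(v-half*k*.5),c].astype(int);d=np.diff(cv2.GaussianBlur(col.astype(np.float32),(1,5),0).ravel());i=d.argmin()
        r.append([c,int(v-half*k*1.7)+i+.5])
    e=np.median(cast(f,r,.003)[:,0])
    # side edges on rows a bit in front of the centre
    L=[];Q=[]
    for row in range(int(v-half*k*.75),int(v-half*k*.35)):
        a=int(u-half*k*1.5);b=int(u+half*k*1.5)
        d=np.diff(cv2.GaussianBlur(g[row:row+1,a:b].astype(np.float32),(5,1),0).ravel());m=len(d)//2
        L.append([a+d[:m].argmin()+.5,row]);Q.append([a+m+d[m:].argmax()+.5,row])
    l=np.median(cast(f,L,.003)[:,1]);q=np.median(cast(f,Q,.003)[:,1])
    return dict(x=(e+half).round(4),y=((l+q)/2).round(4),w=abs(q-l).round(4))
print("cell",front((.4227,.364),.022));print("coil",front((.4116,.29),.0225));print("lamp",front((.4005,.216),.023))
E
python3 mp.py
```

```text
cell {'x': np.float64(0.4208), 'y': np.float64(0.3667), 'w': np.float64(0.0459)}
coil {'x': np.float64(0.4118), 'y': np.float64(0.2892), 'w': np.float64(0.0463)}
lamp {'x': np.float64(0.4027), 'y': np.float64(0.2147), 'w': np.float64(0.0363)}
```

>>> arm_command(
  deltas=[
    [0.006,-0.037,0,0,0,0],
    [0.006,-0.0375,0,0,0,0],
    [0,0,0.04,0,0,0],
    [0,0,0.04,0,0,0],
    [0,0,0.04,0,0,0],
  ],
)

```text
clock: 34.45
tool_pos: [0.4023, 0.2154, 0.1271]
ee_rot: [-0.009, 1.0, 0.001, 0.001]
force: [0.9, -0.3, -0.4]
grip_width: 0.668
```

>>> arm_command(
  deltas=[
    [0,0,0.04,0,0,0],
    [0,0,0.034,0,0,0],
    [0,0,0.025,0,0,0],
    [0,0,0,0,0,0],
    [0,0,0,0,0,0],
  ],
)

```text
clock: 35.08
tool_pos: [0.403, 0.216, 0.0298]
ee_rot: [-0.01, 1.0, 0.001, 0.001]
force: [0.1, -0.1, 1.0]
grip_width: 0.672
```

>>> arm_command(
  deltas=[
    [0,0,0,0,0,0],
    [0,0,0,0,0,0],
    [0,0,0,0,0,0],
    [0,0,0,0,0,0],
    [0,0,0,0,0,0],
  ],
  hand=1,
)

```text
clock: 35.7
tool_pos: [0.4037, 0.2161, 0.0306]
ee_rot: [-0.01, 1.0, 0.001, 0.002]
force: [-0.7, -1.1, 5.5]
grip_width: 0.367
```

>>> arm_command(
  deltas=[
    [0,0,-0.02,0,0,0],
    [0,0,-0.05,0,0,0],
    [0,0,-0.06,0,0,0],
    [-0.015,-0.026,0,0,0,0],
    [-0.027,-0.047,0,0,0,0],
  ],
)

```text
clock: 36.33
tool_pos: [0.4464, 0.1437, 0.1608]
ee_rot: [-0.011, 1.0, 0.001, 0.002]
force: [1.1, 0.5, -2.0]
grip_width: 0.369
```

>>> arm_command(
  deltas=[
    [-0.029,-0.05,0,0,0,0],
    [-0.029,-0.05,0,0,0,0],
    [-0.029,-0.05,0,0,0,0],
    [-0.029,-0.05,0,0,0,0],
    [-0.028,-0.049,0,0,0,0],
  ],
)

```text
clock: 36.95
tool_pos: [0.595, -0.1047, 0.159]
ee_rot: [-0.009, 1.0, 0.001, 0.001]
force: [-0.1, 1.0, -0.6]
grip_width: 0.365
```

>>> arm_command(
  deltas=[
    [0,0,0.04,0,0,0],
    [0,0,0.04,0,0,0],
    [0,0,0.02,0,0,0],
    [0,0,0,0,0,0],
    [0,0,0,0,0,0],
  ],
)

```text
clock: 37.58
tool_pos: [0.5952, -0.1029, 0.0598]
ee_rot: [-0.01, 1.0, 0.001, 0.001]
force: [0.5, -0.1, -0.6]
grip_width: 0.368
```

Run:
```python
from plan import *
for i in range(3): robot.grab_frame("wrist")
f=robot.grab_frame("wrist");cv2.imwrite("pics/w10.png",f["pixels"])
plan(.5942,-.1036,.0305,91.1)
a=np.linspace(0,6.28,9)[:-1]
print(proj(f,[[.5942,-.1036,.005],[.5642,-.1036,.005],[.5942,-.1336,.005],[.5942,-.0736,.005]]).round(1).tolist())
```

```text
turn [0.05 0.19 0.01] shift mm [ 1.3 -0.6 29.5] now [ 0.5955 -0.103   0.06  ] t 37.775
[[275.6, 221.8], [276.4, 178.7], [231.9, 221.0], [319.2, 222.6]]
```

View pics/w10.png

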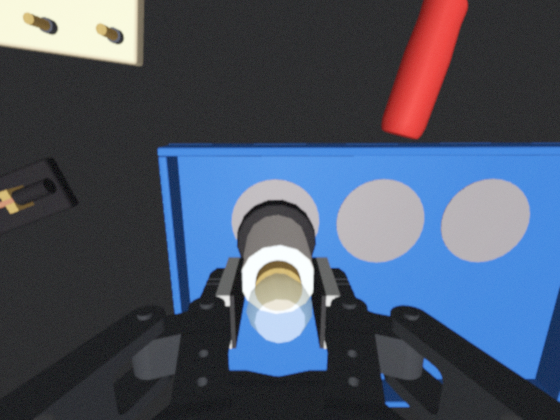

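Run:
```python
from plan import *
f=robot.grab_frame("wrist");g=cv2.cvtColor(f["pixels"],cv2.COLOR_BGR2GRAY)
print([int(x) for x in g[190:215,276]])
for z in(.0327,.0457): 
    r=cast(f,[[276.5,200.5],[237,232],[316,232]],z);print(z,r.round(4).tolist(), "centre x if front edge:",(r[0,0]+.023).round(4))
plan(.5942,-.1036,.0305,91.1)
```

```text
[193, 193, 192, 194, 193, 193, 192, 194, 188, 164, 98, 25, 13, 22, 30, 44, 59, 65, 65, 64, 64, 68, 66, 65, 83]
0.0327 [[0.5716, -0.1033, 0.0327], [0.5917, -0.1268, 0.0327], [0.5908, -0.0791, 0.0327]] centre x if front edge: 0.5946
0.0457 [[0.5682, -0.1034, 0.0457], [0.587, -0.1252, 0.0457], [0.5861, -0.0808, 0.0457]] centre x if front edge: 0.5912
turn [0.06 0.16 0.01] shift mm [ 1.  -0.7 29.3] now [ 0.5952 -0.1029  0.0598] t 37.825
```

Lamp base lies centred within the spot, to under 1 mm. Lowering, releasing, returning for the coil.

>>> arm_command(
  deltas=[
    [0,-0.0005,0.012,0,0,0],
    [0,0,0.01,0,0,0],
    [0,0,0.006,0,0,0],
    [0,0,0,0,0,0],
    [0,0,0,0,0,0],
  ],
)

```text
clock: 38.45
tool_pos: [0.5942, -0.1033, 0.0327]
ee_rot: [-0.01, 1.0, 0.001, 0.0]
force: [-5.7, 1.0, 15.6]
grip_width: 0.366
```

>>> arm_command(
  deltas=[
    [0,0,0,0,0,0],
    [0,0,0,0,0,0],
    [0,0,0,0,0,0],
    [0,0,0,0,0,0],
    [0,0,-0.03,0,0,0],
  ],
  hand=0.33,
)

```text
clock: 39.08
tool_pos: [0.5914, -0.1024, 0.0578]
ee_rot: [-0.01, 1.0, 0.002, -0.003]
force: [0.7, -0.2, 0.9]
grip_width: 0.676
```

>>> arm_command(
  deltas=[
    [0,0,-0.045,0,0,0],
    [0,0,-0.055,0,0,0],
    [0,0,0,0,0,0],
    [0,0,0,0,0,0],
    [0,0,0,0,0,0],
  ],
)

```text
clock: 39.7
tool_pos: [0.5928, -0.103, 0.1585]
ee_rot: [-0.01, 1.0, 0.001, -0.001]
force: [-0.1, 0.7, 0.1]
grip_width: 0.669
```

Run:
```python
from plan import *
for i in range(3): f=robot.grab_frame("wrist")
cv2.imwrite("pics/w11.png",f["pixels"])
plan(.4118,.2895,.16,91.1)
p=proj(f,[[.5942,-.1036,.005],[.5942,-.1036,.095]]);print(p.round(1).tolist())
g=cv2.cvtColor(f["pixels"],cv2.COLOR_BGR2GRAY);u,v=p[0].astype(int)
col=[int(x) for x in g[v-40:v-10,u]];print(col);i=v-40+np.diff(col).argmin()+.5;print("lamp front -> centre x",(cast(f,[u,i],.005)[0,0]+.023).round(4))
```

```text
turn [ 0.14 -0.13 -0.  ] shift mm [173.8 396.   -1.2] now [ 0.5932 -0.1031  0.1588] t 39.85
[[275.6, 193.8], [275.4, 222.3]]
[117, 119, 121, 120, 122, 120, 120, 118, 118, 129, 143, 158, 163, 160, 143, 97, 49, 35, 46, 55, 50, 54, 55, 77, 97, 102, 101, 99, 101, 102]
lamp front -> centre x 0.5926
```

>>> arm_command(
  deltas=[
    [0.022,0.05,0,0,0,0],
    [0.022,0.05,0,0,0,0],
    [0.022,0.05,0,0,0,0],
    [0.022,0.05,0,0,0,0],
    [0.022,0.05,0,0,0,0],
  ],
)

```text
clock: 40.48
tool_pos: [0.4782, 0.1458, 0.1602]
ee_rot: [-0.009, 1.0, 0.001, -0.0]
force: [0.6, 0.1, -0.6]
grip_width: 0.668
```

>>> arm_command(
  deltas=[
    [0.022,0.05,0,0,0,0],
    [0.022,0.05,0,0,0,0],
    [0.0195,0.045,0,0,0,0],
    [0,0,0,0,0,0],
    [0,0,0,0,0,0],
  ],
)

```text
clock: 41.1
tool_pos: [0.4129, 0.2879, 0.1605]
ee_rot: [-0.01, 1.0, 0.0, -0.0]
force: [-0.7, 0.6, -0.2]
grip_width: 0.673
```

Run:
```python
from plan import *
for i in range(3): f=robot.grab_frame("wrist")
plan(.4118,.2895,.029,91.1)
```

```text
turn [ 0.07  0.01 -0.11] shift mm [  1.8   2.4 131.8] now [0.4136 0.2872 0.1608] t 41.25
```

>>> arm_command(
  deltas=[
    [0.002,0.002,0.04,0,0,0],
    [0,0,0.04,0,0,0],
    [0,0,0.03,0,0,0],
    [0,0,0.0215,0,0,0],
    [0,0,0,0,0,0],
  ],
)

```text
clock: 41.88
tool_pos: [0.4099, 0.2885, 0.0279]
ee_rot: [-0.009, 1.0, -0.0, -0.002]
force: [-0.7, -0.8, 0.1]
grip_width: 0.67
```

>>> arm_command(
  deltas=[
    [0,0,0,0,0,0],
    [0,0,0,0,0,0],
    [0,0,0,0,0,0],
    [0,0,0,0,0,0],
    [0,0,0,0,0,0],
  ],
  hand=1,
)

```text
clock: 42.5
tool_pos: [0.4126, 0.2905, 0.031]
ee_rot: [-0.009, 1.0, 0.001, 0.002]
force: [-0.4, -3.2, 5.7]
grip_width: 0.373
```

>>> arm_command(
  deltas=[
    [0,0,-0.02,0,0,0],
    [0,0,-0.05,0,0,0],
    [0,0,-0.06,0,0,0],
    [-0.014,-0.027,0,0,0,0],
    [-0.026,-0.048,0,0,0,0],
  ],
)

```text
clock: 43.12
tool_pos: [0.453, 0.2168, 0.1606]
ee_rot: [-0.012, 1.0, 0.002, 0.001]
force: [0.5, 0.1, -2.3]
grip_width: 0.38
```

>>> arm_command(
  deltas=[
    [-0.027,-0.05,0,0,0,0],
    [-0.027,-0.05,0,0,0,0],
    [-0.027,-0.05,0,0,0,0],
    [-0.027,-0.05,0,0,0,0],
    [-0.027,-0.0495,0,0,0,0],
  ],
)

```text
clock: 43.75
tool_pos: [0.5927, -0.0321, 0.1586]
ee_rot: [-0.01, 1.0, 0.001, 0.0]
force: [1.4, 0.8, -2.0]
grip_width: 0.376
```

>>> arm_command(
  deltas=[
    [0,0,0.04,0,0,0],
    [0,0,0.04,0,0,0],
    [0,0,0.02,0,0,0],
    [0,0,0,0,0,0],
    [0,0,0,0,0,0],
  ],
)

```text
clock: 44.38
tool_pos: [0.5931, -0.0306, 0.0599]
ee_rot: [-0.01, 1.0, 0.001, 0.001]
force: [0.3, 0.3, -1.9]
grip_width: 0.372
```

```bash
cat > hov.py <<'E'
from plan import *
def hov(x,y,half,foot=.0327,show=None):
    for i in range(4): f=robot.grab_frame("wrist")
    if show: cv2.imwrite(show,f["pixels"])
    s=robot.state();foot+=s["tool_pos"][2]-.0598
    g=cv2.GaussianBlur(cv2.cvtColor(f["pixels"],cv2.COLOR_BGR2GRAY),(3,3),0).astype(int)
    u,v=proj(f,[[x-half,y,foot]])[0]; R0=int(v)-16
    e=[[c,R0+np.diff(g[R0:R0+32,c]).argmin()+.5] for c in range(int(u)-8,int(u)+9)]
    w=cast(f,e,foot);print("pred front px",u.round(1),v.round(1),"found row",np.median(e,0)[1],"part x",(np.median(w[:,0])+half).round(4))
    r=int(np.median(e,0)[1])+14; L=[];Q=[]
    for row in range(r,r+12):
        d=np.diff(g[row,int(u)-60:int(u)+60]);L.append(int(u)-60+d[:55].argmin()+.5);Q.append(int(u)-60+65+d[65:].argmax()+.5)
    m=[[ (np.median(L)+np.median(Q))/2,r+6]];print("side cols",np.median(L),np.median(Q),"part y",cast(f,m,foot)[0,1].round(4))
    plan(x,y,.0315,91.1,s)
E
python3 -c "
from hov import *;hov(.5927,-.0316,.0225,show='pics/w12.png')"
```

```text
pred front px 275.7 201.0 found row 200.5 part x 0.5924
side cols 236.5 313.5 part y -0.0318
turn [0.07 0.19 0.01] shift mm [ 0.9 -0.8 29. ] now [ 0.5936 -0.0308  0.0605] t 44.575
```

View pics/w12.png

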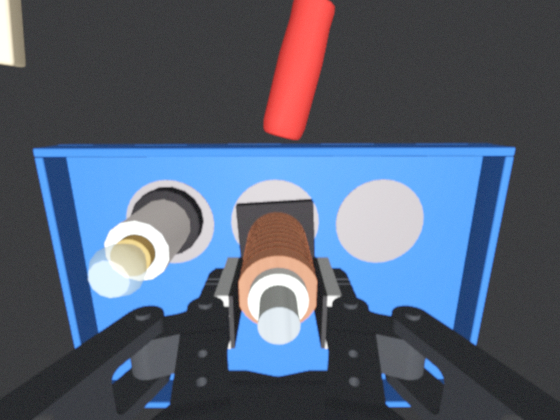

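The lamp stands centred on its spot at (170,222). The coil hovers within 0.5 mm of its own. Lowering.

>>> arm_command(
  deltas=[
    [-0.0005,0,0.012,0,0,0],
    [0,0,0.01,0,0,0],
    [0,0,0.005,0,0,0],
    [0,0,0,0,0,0],
    [0,0,0,0,0,0],
  ],
)

```text
clock: 45.2
tool_pos: [0.5922, -0.0307, 0.0331]
ee_rot: [-0.01, 1.0, 0.001, -0.0]
force: [-4.0, -0.4, 7.6]
grip_width: 0.374
```

>>> arm_command(
  deltas=[
    [0,0,0,0,0,0],
    [0,0,0,0,0,0],
    [0,0,0,0,0,0],
    [0,0,0,0,0,0],
    [0,0,-0.03,0,0,0],
  ],
  hand=0.33,
)

```text
clock: 45.82
tool_pos: [0.59, -0.0303, 0.0597]
ee_rot: [-0.01, 1.0, 0.001, -0.003]
force: [0.3, -0.3, -0.0]
grip_width: 0.667
```

>>> arm_command(
  deltas=[
    [0,0,-0.045,0,0,0],
    [0,0,-0.055,0,0,0],
    [0,0,0,0,0,0],
    [0,0,0,0,0,0],
    [0,0,0,0,0,0],
  ],
)

```text
clock: 46.45
tool_pos: [0.5912, -0.0307, 0.16]
ee_rot: [-0.01, 1.0, 0.001, -0.002]
force: [-0.0, -0.7, -0.8]
grip_width: 0.668
```

Run:
```python
from plan import *
for i in range(3): f=robot.grab_frame("wrist")
cv2.imwrite("pics/w13.png",f["pixels"])
plan(.4208,.3660,.16,91.1)
```

```text
turn [ 0.12 -0.14 -0.  ] shift mm [163.3 399.9   0.4] now [ 0.5917 -0.0307  0.1604] t 46.6
```

>>> arm_command(
  deltas=[
    [0.0205,0.05,0,0,0,0],
    [0.0205,0.05,0,0,0,0],
    [0.0205,0.05,0,0,0,0],
    [0.0205,0.05,0,0,0,0],
    [0.0205,0.05,0,0,0,0],
  ],
)

```text
clock: 47.22
tool_pos: [0.4844, 0.2184, 0.1618]
ee_rot: [-0.009, 1.0, 0.001, -0.0]
force: [0.5, 1.3, 0.3]
grip_width: 0.669
```

>>> arm_command(
  deltas=[
    [0.0205,0.05,0,0,0,0],
    [0.0205,0.05,0,0,0,0],
    [0.021,0.0505,0,0,0,0],
    [0,0,0,0,0,0],
    [0,0,0,0,0,0],
  ],
)

```text
clock: 47.85
tool_pos: [0.4203, 0.366, 0.1619]
ee_rot: [-0.01, 1.0, 0.0, -0.0]
force: [0.7, -0.2, -0.2]
grip_width: 0.676
```

Run:
```python
from plan import *
for i in range(3): f=robot.grab_frame("wrist")
plan(.4208,.366,.029,91.1)
```

```text
turn [ 0.06  0.01 -0.11] shift mm [  0.3   0.8 133.4] now [0.4211 0.3652 0.1624] t 48.0
```

>>> arm_command(
  deltas=[
    [0,0.001,0.04,0,0,0],
    [0,0,0.04,0,0,0],
    [0,0,0.03,0,0,0],
    [0,0,0.0235,0,0,0],
    [0,0,0,0,0,0],
  ],
)

```text
clock: 48.62
tool_pos: [0.4194, 0.3652, 0.0272]
ee_rot: [-0.009, 1.0, -0.001, -0.002]
force: [-0.3, 0.1, 0.5]
grip_width: 0.669
```

>>> arm_command(
  deltas=[
    [0,0,0,0,0,0],
    [0,0,0,0,0,0],
    [0,0,0,0,0,0],
    [0,0,0,0,0,0],
    [0,0,0,0,0,0],
  ],
  hand=1,
)

```text
clock: 49.25
tool_pos: [0.4221, 0.3675, 0.0307]
ee_rot: [-0.009, 1.0, 0.001, 0.002]
force: [0.7, -3.7, 6.4]
grip_width: 0.363
```

>>> arm_command(
  deltas=[
    [0,0,-0.02,0,0,0],
    [0,0,-0.05,0,0,0],
    [0,0,-0.06,0,0,0],
    [-0.014,-0.029,0,0,0,0],
    [-0.025,-0.05,0,0,0,0],
  ],
)

```text
clock: 49.88
tool_pos: [0.4616, 0.2904, 0.1604]
ee_rot: [-0.012, 1.0, 0.002, 0.001]
force: [0.9, -0.1, -2.3]
grip_width: 0.362
```

>>> arm_command(
  deltas=[
    [-0.025,-0.05,0,0,0,0],
    [-0.025,-0.05,0,0,0,0],
    [-0.025,-0.05,0,0,0,0],
    [-0.025,-0.05,0,0,0,0],
    [-0.025,-0.05,0,0,0,0],
  ],
)

```text
clock: 50.5
tool_pos: [0.5914, 0.0406, 0.1584]
ee_rot: [-0.01, 1.0, 0.002, 0.0]
force: [1.0, 1.7, -2.2]
grip_width: 0.36
```

>>> arm_command(
  deltas=[
    [0,0,0.04,0,0,0],
    [0,0,0.04,0,0,0],
    [0,0,0.02,0,0,0],
    [0,0,0,0,0,0],
    [0,0,0,0,0,0],
  ],
)

```text
clock: 51.12
tool_pos: [0.5918, 0.042, 0.0596]
ee_rot: [-0.01, 1.0, 0.001, 0.001]
force: [0.7, -0.6, -1.8]
grip_width: 0.363
```

```bash
python3 -c "
from hov import *;hov(.591,.04,.022,show='pics/w14.png')"
```

```text
pred front px 273.8 201.2 found row 201.5 part x 0.5912
side cols 235.5 312.5 part y 0.0403
turn [0.09 0.19 0.01] shift mm [ 1.2 -1.8 28.7] now [0.5922 0.0419 0.0602] t 51.325
```

View pics/w14.png

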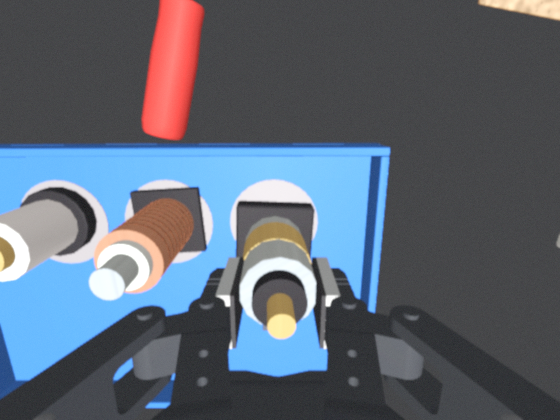

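The cell hovers over its spot: base columns 236–312, spot 231–318. The coil base at (168,220) is centred on its own spot. Lowering.

>>> arm_command(
  deltas=[
    [-0.0005,-0.0007,0.012,0,0,0],
    [0,0,0.01,0,0,0],
    [0,0,0.005,0,0,0],
    [0,0,0,0,0,0],
    [0,0,0,0,0,0],
  ],
)

```text
clock: 51.95
tool_pos: [0.591, 0.0409, 0.0327]
ee_rot: [-0.01, 1.0, 0.001, -0.0]
force: [-2.8, -0.6, 7.7]
grip_width: 0.364
```

>>> arm_command(
  deltas=[
    [0,0,0,0,0,0],
    [0,0,0,0,0,0],
    [0,0,0,0,0,0],
    [0,0,0,0,0,0],
    [0,0,-0.03,0,0,0],
  ],
  hand=0.33,
)

```text
clock: 52.58
tool_pos: [0.5886, 0.0412, 0.0593]
ee_rot: [-0.01, 1.0, 0.001, -0.003]
force: [0.3, -0.7, 0.2]
grip_width: 0.669
```

>>> arm_command(
  deltas=[
    [0,0,-0.06,0,0,0],
    [0,0,-0.06,0,0,0],
    [0,0,-0.06,0,0,0],
    [0,-0.036,0,0,0,0],
    [0,-0.036,0,0,0,0],
  ],
)

```text
clock: 53.2
tool_pos: [0.5936, -0.0318, 0.2432]
ee_rot: [-0.01, 1.0, 0.001, 0.002]
force: [0.1, 0.2, 0.2]
grip_width: 0.671
```

>>> arm_command(
  deltas=[
    [0.03,0,0,0,0,0],
    [0.03,0,0,0,0,0],
    [0,0,0,0,0,0],
    [0,0,0,0,0,0],
    [0,0,0,0,0,0],
  ],
)

```text
clock: 53.82
tool_pos: [0.5336, -0.0324, 0.2416]
ee_rot: [-0.01, 1.0, 0.001, 0.001]
force: [-0.1, -0.3, -0.3]
grip_width: 0.668
```

Run:
```python
from plan import *
for i in range(3): f=robot.grab_frame("wrist")
im=f["pixels"]
S=[(.591,.040),(.5927,-.0316),(.5942,-.1036)]
p=proj(f,[[*s,.005] for s in S]);print(p.round(1).tolist(),robot.state()["tool_pos"])
c=p.mean(0).astype(int);x0=max(c[0]-130,0);y0=max(c[1]-60,0)
cv2.imwrite("pics/w15.png",cv2.resize(im[y0:y0+150,x0:x0+260],None,fx=3,fy=3,interpolation=cv2.INTER_CUBIC));print(x0,y0)
np.save("f15.npy",f,allow_pickle=True)
```

```text
[[332.9, 222.9], [276.1, 223.2], [218.9, 223.3]] [ 0.53335828 -0.03233061  0.24144206]
146 163
```

View pics/w15.png

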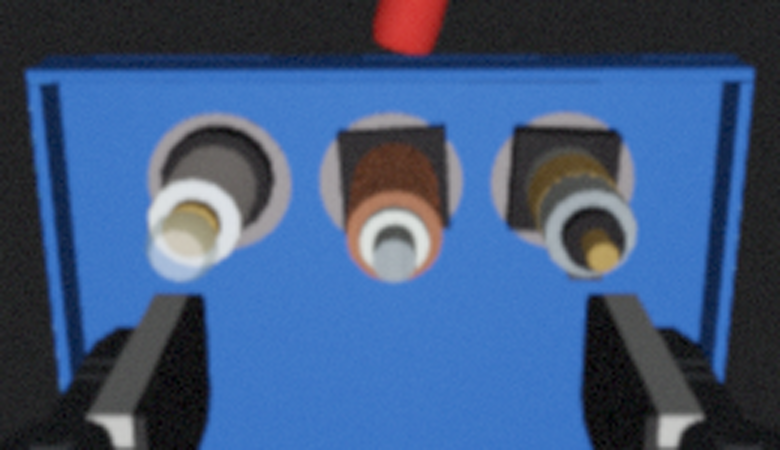

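All three stand upright, each base centred on its spot: spots at columns 220, 391 and 563, bases at 218, 392 and 568, where the last includes the parallax of the cell's raised base. One numeric check of the meter, then hand in.

Run:
```python
from plan import *
t=robot.grab_frame("top");a=cv2.imread("pics/t8.png")
def red(i):
    h=cv2.cvtColor(i,cv2.COLOR_BGR2HSV);m=cv2.inRange(h,(0,150,90),(8,255,255));m[:260]=0;m[:,:380]=0
    return np.argwhere(m)[:,::-1].mean(0)
print(red(a),red(t["pixels"]), proj(t,[[.4002,-.3424,.08]]))
s=robot.state();print(s["clock"],s["force"].round(1));print(robot.sign_off())
```

```text
[476.6 286.5] [476.6 286.5] [[475.35596615 289.34438524]]
54.025 [ 0.  -0.2 -0.6]
the job is handed in; nothing more can be done
None
```

The job is done and handed in at about 54 s of the 128 s allowed, with the gripper clear of everything.

I stood the cell, coil and lamp on the cork mat. Then I moved the meter upright into the outline on the board, and finally put each part back on its own spot.

**Meter:** its centre came out about 1 mm from the outline's centre, with the long sides parallel to within about 0.1°. Its red terminal was in the same pixel position just before hand-in as it was right after placing, so it had not moved.

**Parts:** the last close picture shows all three upright on their spots. They look centred to about 1–2 mm.

**Disagreement:** one reading put the lamp about 1.6 mm off its spot towards the robot, while the last picture suggested about 1 mm. I left it as it was.

**Force:** the lamp was pressed down with about 16 N as it was set back, the highest force I read. After that I lowered the coil and the cell slightly less.

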